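# Try the washed spice shakers on the funnel and sort them

## Task

Two washed glass shakers drain mouth-down in the wire rack. One at a time, slip each one, mouth down, over the upturned spout of the blue funnel to see, without forcing it, whether its neck takes the funnel, and put it away before trying the other: the shaker that slides all the way down onto the funnel's cone goes mouth down on the wooden trivet for filling, the one that stops on the tip of the spout goes mouth down, standing, into the open carton. It is glass, so set it down rather than drop it, keep the funnel standing, and leave the mug, the jar and the loaf tin where they are.

Things in the scene. Friction and masses are not known exactly. Their poses are not given: they have to be found in the camera images.
- shaker_a: Empty clear glass spice shaker, round, 110 mm long, 0.10 to 0.17 kg: body 48 mm in diameter, neck 38 mm (last 14 mm at the mouth), flat closed base. Origin at the centre of the mouth's rim; z runs from mouth to base (up when mouth down). Leans in one of the rack's bays. Outside just like shaker_b: one has a mouth 30 mm wide inside, the other 16 mm; nothing outside tells which.
- shaker_b: The other glass shaker: same outside shape, frame and mass range as shaker_a; its mouth is the other of the two sizes.
- rack: Fixed rack of 6 mm steel wire, 230 mm wide (y), 145 mm deep (x), origin on the worktop under its middle. In its bays, at y +-60 mm, the shakers lean on sloping wires, axis 0.52 rad (30 deg) from vertical, base end leaning to the rack's -x side (roughly to the robot's right), mouth at x 30, z 35 mm. The wires touch only a shaker's underside, up to 90 mm from its mouth; lift it out along its axis.
- funnel: Loose blue plastic funnel, 0.08 kg, upside down on its 120 mm wide rim, spout up. Origin at the rim's centre on the worktop, z up. The cone starts 8 mm up and narrows to 26 mm diameter at 62 mm; the spout tapers on to 23 mm at its tip, 112 mm up. A 30 mm mouth slides down and rests on the cone with its rim about 60 mm above the worktop; a 16 mm mouth stops on the tip at 112 mm.
- funnel_tip (a point): Centre of the funnel spout's upper end, 112 mm above the funnel's origin.
- trivet: Fixed square slatted wooden trivet, 180 x 180 mm, 18 mm high, origin under its middle; slats along its y.
- trivet_top (a point): Middle of the trivet's top face; its axes are the trivet's sides.
- carton: Fixed low open cardboard carton, 180 x 180 mm outside, 45 mm high, walls and floor 4 mm, origin under its middle.
- carton_floor (a point): Middle of the carton's inner floor, 4 mm above the worktop; its axes are the carton's sides.
- mug: White enamel mug, 82 mm across, 82 mm high, with a handle; a bystander. Origin under its middle.
- jar: Closed amber glass storage jar, 80 mm across, 120 mm high; a bystander. Origin under its middle.
- loaf_tin: Dark steel bread tin from the loaf maker, 140 x 200 mm, 130 mm high with a wire handle; a bystander. Origin under its middle.
Not all that is in view belongs to the job. Leave any purple look-alike of the shaker_b alone.

How it is judged (in metres and radians):
On the way, in this order (a step that is already met when the one before it is completed fails the run):
1. a first shaker has been tried on the funnel: slid down the spout to the cone, or stopped on the tip of the spout (((z of shaker_a in the frame of funnel below 0.066 m and horizontal distance between shaker_a and funnel below 0.006 m and angle between shaker_a's own z axis and vertical below 0.15 rad and contact force between shaker_a and funnel above 0.2 N) or (z of shaker_b in the frame of funnel between 0.107 and 0.117 m and horizontal distance between shaker_b and funnel_tip below 0.008 m and angle between shaker_b's own z axis and vertical below 0.15 rad and contact force between shaker_b and funnel above 0.2 N))), for 0.2 s.
2. with the first shaker put away in its right place, the other one has been tried on the funnel ((((x of shaker_a in the frame of trivet_top between -0.07 and 0.07 m and y of shaker_a in the frame of trivet_top between -0.07 and 0.07 m and z of shaker_a in the frame of trivet_top between -0.004 and 0.006 m and angle between shaker_a's own z axis and vertical below 0.1 rad) and (z of shaker_b in the frame of funnel between 0.107 and 0.117 m and horizontal distance between shaker_b and funnel_tip below 0.008 m and angle between shaker_b's own z axis and vertical below 0.15 rad and contact force between shaker_b and funnel above 0.2 N)) or ((x of shaker_b in the frame of carton_floor between -0.075 and 0.075 m and y of shaker_b in the frame of carton_floor between -0.075 and 0.075 m and z of shaker_b in the frame of carton_floor between -0.004 and 0.006 m and angle between shaker_b's own z axis and vertical below 0.1 rad) and (z of shaker_a in the frame of funnel below 0.066 m and horizontal distance between shaker_a and funnel below 0.006 m and angle between shaker_a's own z axis and vertical below 0.15 rad and contact force between shaker_a and funnel above 0.2 N)))), for 0.2 s.
At the end, for the whole second after the job is handed in: The wide-mouthed shaker stands mouth down on the trivet, centre within 70 mm of its middle along each side; the narrow-mouthed one stands mouth down inside the carton; rims within 6 mm of the surface, tilt under 0.1 rad, at rest; the funnel stands on its rim (x of shaker_a in the frame of trivet_top between -0.07 and 0.07 m and y of shaker_a in the frame of trivet_top between -0.07 and 0.07 m and z of shaker_a in the frame of trivet_top between -0.004 and 0.006 m and angle between each of shaker_a, shaker_b, funnel's own z axis and vertical below 0.1 rad and x of shaker_b in the frame of carton_floor between -0.075 and 0.075 m and y of shaker_b in the frame of carton_floor between -0.075 and 0.075 m and z of shaker_b in the frame of carton_floor between -0.004 and 0.006 m and linear speed of each of shaker_a, shaker_b below 0.02 m/s); the robot touches nothing.
It fails at once if the funnel is tipped (more than 0.5 rad) (angle between funnel's own z axis and vertical above 0.5 rad).
It fails at once if a shaker is forced onto the funnel with more than 80 N (contact force between any of shaker_a, shaker_b and funnel above 80 N).
It fails at once if a shaker is dropped: it moves faster than 0.6 m/s out of the fingers ((linear speed of shaker_a above 0.6 m/s and contact force between the fingers and shaker_a below 0.05 N) or (linear speed of shaker_b above 0.6 m/s and contact force between the fingers and shaker_b below 0.05 N)).
It fails at once if the mug, the jar or the loaf tin is shifted by more than 30 mm (distance of any of mug, jar, loaf_tin from where it was at the start of the episode above 0.03 m).
It also fails if it takes over 67 s, if anything falls off the work surface, if the arm or the gripper's body presses on something with over 40 N, if the wrist force passes 120 N, or if a joint passes its speed limit or range.

## Robot

A 6-joint arm with a two-finger parallel gripper is mounted at the origin on the work surface. World frame = base frame: x ahead of the robot, y to its left, z up, the work surface at z = 0. Lengths are in mm, angles in rad, forces in N, time in s.
With the tool pointing down it reaches from about 350 to 800 mm from the base axis. Payload 7.3 kg.
Tool frame: the origin (TCP) lies at the very end of the fingers, on their centre line; the grasp point (between the pads) lies 19 mm behind it; x points along the fingers, z is the direction in which the jaws open and shut, and the axes are right-handed (so a half turn about x gives the same grasp; the last joint's range is limited). The gripper opens to 85 mm and grips with 20 to 120 N. Pads are 22 mm wide; open, the fingers measure 114 mm over their backs; the gripper's body (76 mm by 85 mm) begins 54 mm behind the grasp point. The pads swing forward as they close: fully open they stand 13 mm farther back than shut.
Start: joints at [1.152, 0.342, 1.524, -0, 1.275, -0.146], TCP at [141.436, 505.612, 195.122] pointing down, gripper open.
Joint ranges: [-2.53, 2.53], [-0.77, 2.02], [0.04, 2.7], [-1, 4.14], [0.28, 2.66], [-3.11, 3.11]. Speed limits (rad/s): [2.57, 2.57, 3.14, 3.14, 3.14, 3.14].

## Interface

Orientations are given as [roll, pitch, yaw] about the fixed x, y, z axes, in that order (R = Rz(yaw) Ry(pitch) Rx(roll)).
In Python, from bench import bot, kinematics, grab_frame, order gives the robot as it stands. Calls block until the motion is done:
- bot.move_ptp(position, orientation): joint-space move of the TCP to a pose.
- bot.line_to(position, rate=150, attitude=None): straight line of the TCP; attitude=None keeps the orientation; rate is the mean speed in mm/s.
- bot.set_joints(angles): joint-space move.
- bot.gripper_open() and bot.grab(): open the fingers fully, or close them until they stop; the grip force is fixed at half the most.
- bot.dwell(seconds).
- kinematics.solve_ik(position, orientation): joint angles nearest the present ones, or None.
- bot.observe(): the state.
- grab_frame(name): name is "scene" or "side" or "wrist"; returns a dict with "pixels" (420x560x3 uint8, red, green, blue), "mtx" (3x3 intrinsics, pixels), "R" (3x3) and "t" (3): a world point X has camera coordinates R X + t; the wrist camera has in their place "mount" (4x4, takes a point from camera to tool coordinates, whose origin is the TCP and whose axes are the tool frame's). Camera axes: x right, y down, z forward; pixel columns grow to the right and rows downward; lengths in mm; the calibration is good to about 2 mm. A picture is of the moment at which its call begins: read the wrist's pose just before it. There is no depth.
A pose or a line that the arm cannot do raises bot.Unreachable and nothing moves.
- order.job_done(): hands the job in, once; it reports no verdict.
The state is a dict: "time_s": time; "q": joint angles; "joint_vel": joint speeds; "tau": joint torques, N m; "eef_pos": TCP position; "tcp_rot": TCP orientation; "ft_force": force on the tool from outside, world axes, zero at the start; "moment": the same for the moment, N m; "grip_width": opening from 0.0 (shut) to 1.0 (fully open).
Only numpy, scipy, OpenCV 4.12 (cv2) and the standard library are available. Lean on these libraries where they do the work, as an engineer would, in place of code of your own. Each camera call takes 0.05 s, during which the arm holds its last target.

## Working session

There is one attempt and no reset: what is moved stays moved. The work goes in short steps, each a Python script; the robot and the scene stay as the last script left them, time stands still between calls to the robot, and variables do not carry over. Pictures are saved under pics/ and viewed, and the job is handed in when it is done.

```bash
ls; mkdir -p pics
python3 - <<'E'
from bench import bot,kinematics,grab_frame,order
import cv2,numpy as np
for n in ["scene","side","wrist"]:
    f=grab_frame(n); cv2.imwrite(f"pics/{n}0.png",f["pixels"][:,:,::-1])
    print(n,f["mtx"].tolist(),*[ (k,np.round(f[k],4).tolist()) for k in f if k in("R","t","mount")])
print(bot.observe())
E
```

```text
pics
scene [[393.40660785997375, 0.0, 277.35956657375164], [0.0, 393.40660785997375, 206.48607846636787], [0.0, 0.0, 1.0]] ('R', [[0.8245, 0.5658, -0.0083], [0.4456, -0.6582, -0.6068], [-0.3488, 0.4966, -0.7948]]) ('t', [-567.9261, -102.4896, 1239.0337])
side [[485.6746127528442, 0.0, 278.3134113156802], [0.0, 485.6746127528442, 219.64344804706377], [0.0, 0.0, 1.0]] ('R', [[0.7872, -0.6166, -0.0085], [-0.4764, -0.5993, -0.6434], [0.3916, 0.5105, -0.7655]]) ('t', [-366.693, 424.8981, 1429.1782])
wrist [[331.6110871128549, 0.0, 276.6069993289234], [0.0, 331.6110871128549, 211.02266165941987], [0.0, 0.0, 1.0]] ('mount', [[0.0, -0.2717, 0.9624, -178.7301], [0.0001, -0.9624, -0.2717, 69.0205], [1.0, 0.0001, 0.0, -1.3804], [0.0, 0.0, 0.0, 1.0]])
{'time_s': 0.15, 'q': array([ 1.15199507e+00,  3.42576917e-01,  1.52478476e+00,  1.23858711e-07,
        1.27538856e+00, -1.45987166e-01]), 'joint_vel': array([-0.0003503 , -0.00206753, -0.00215505, -0.00030138, -0.00042859,
       -0.00154795]), 'tau': array([ 1.52431501e-03, -4.33899236e+01, -2.46147877e+01,  6.24561352e-06,
        5.73963436e-03, -2.43502046e-05]), 'eef_pos': array([141.29278842, 505.28467411, 194.58271671]), 'tcp_rot': array([ 2.99550316,  1.56963874, -1.98969994]), 'ft_force': array([0.05599828, 0.38887114, 0.33377057]), 'moment': array([ 0.04327669, -0.02512056,  0.01314386]), 'grip_width': 1.0026203237629094}
```

View pics/scene0.png

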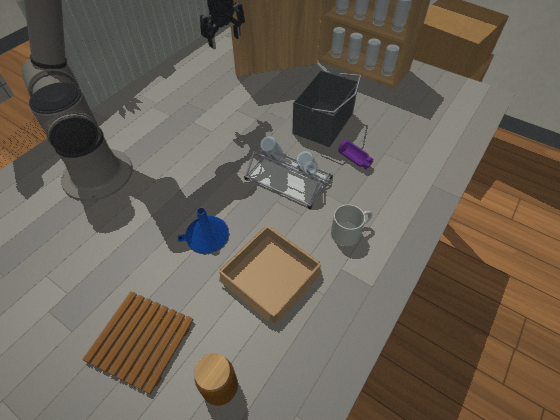

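View pics/side0.png

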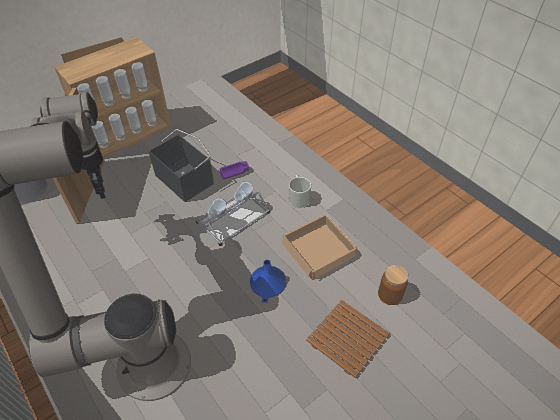

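View pics/wrist0.png

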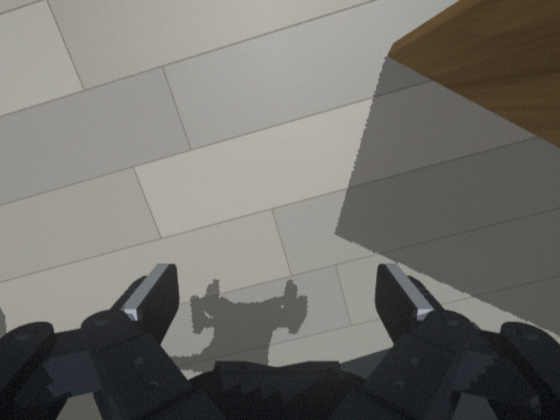

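Scene view: rack with two clear shakers at about (290,175), funnel (207,232), carton (270,273), trivet (140,342), jar (215,380), mug (350,225), loaf tin (325,105). A purple look-alike lies at (355,155) and there are glasses on the shelf behind. I'll enlarge the rack and funnel in both views.

Run:
```python
import cv2,numpy as np
a=cv2.imread('pics/scene0.png');b=cv2.imread('pics/side0.png')
c1=cv2.resize(a[125:255,170:340],None,fx=4.7,fy=4.6,interpolation=cv2.INTER_CUBIC)
c2=cv2.resize(b[170:310,190:350],None,fx=5,fy=4.28,interpolation=cv2.INTER_CUBIC)
def grid(c,x0,y0,fx,fy):
    for x in range(x0-x0%10+10,x0+int(c.shape[1]/fx),10):
        cv2.line(c,(int((x-x0)*fx),0),(int((x-x0)*fx),6),(0,0,255),1); cv2.putText(c,str(x),(int((x-x0)*fx)-10,16),0,.35,(0,0,255))
    for y in range(y0-y0%10+10,y0+int(c.shape[0]/fy),10):
        cv2.line(c,(0,int((y-y0)*fy)),(6,int((y-y0)*fy)),(0,0,255),1); cv2.putText(c,str(y),(8,int((y-y0)*fy)+4),0,.35,(0,0,255))
grid(c1,170,125,4.7,4.6);grid(c2,190,170,5,4.28)
cv2.imwrite('pics/c1.png',c1);cv2.imwrite('pics/c2.png',c2)
```

```text
(no output)
```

View pics/c1.png

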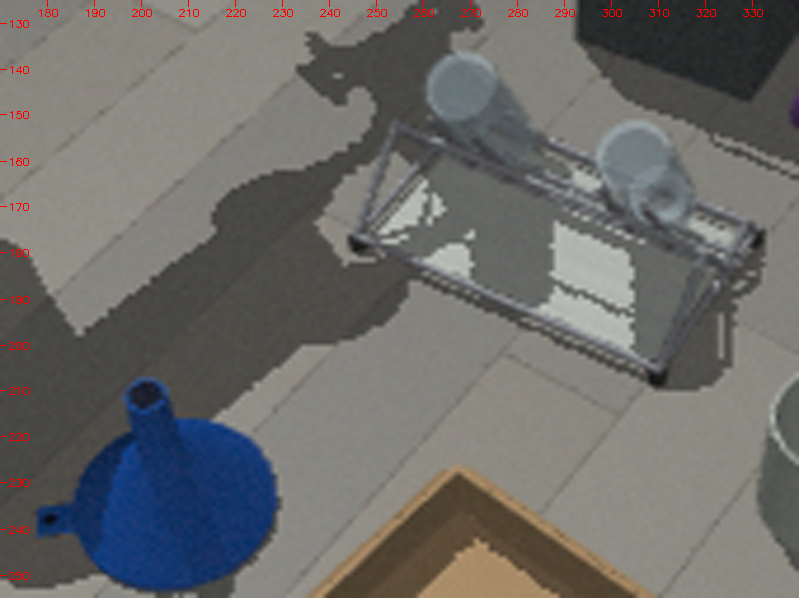

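View pics/c2.png

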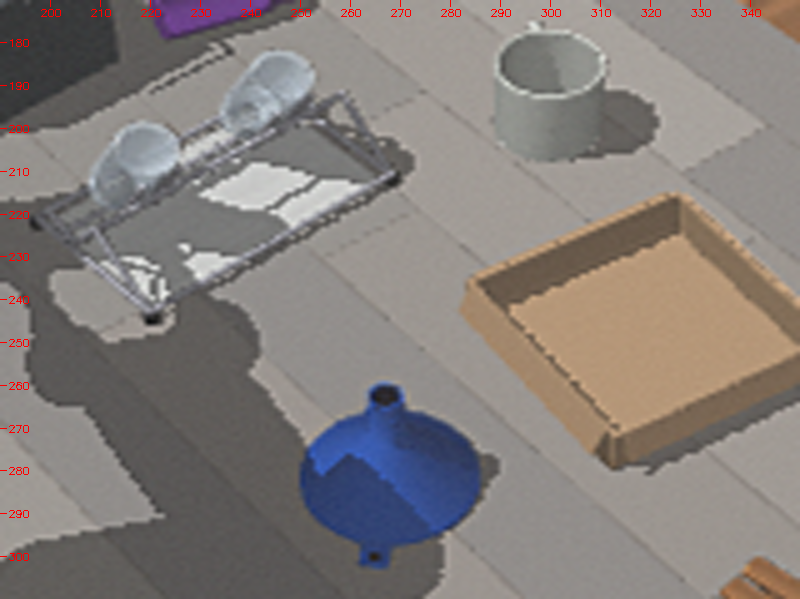

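```bash
cat > h.py <<'E'
import numpy as np,cv2,json
CAL={'scene':(np.array([[393.40660785997375,0,277.35956657375164],[0,393.40660785997375,206.48607846636787],[0,0,1]]),None,None)}
from bench import bot,kinematics,grab_frame,order
from scipy.spatial.transform import Rotation as Ro
import os,pickle
if not os.path.exists('cal.pkl'):
    pickle.dump({n:{k:v for k,v in grab_frame(n).items() if k!='pixels'} for n in('scene','side')},open('cal.pkl','wb'))
CAL=pickle.load(open('cal.pkl','rb'))
def ray(n,uv):
    c=CAL[n];R=np.array(c['R']);d=R.T@np.linalg.solve(c['mtx'],[uv[0],uv[1],1.]);return -R.T@np.array(c['t']),d/np.linalg.norm(d)
def plane(n,uv,z):
    o,d=ray(n,uv);return o+d*(z-o[2])/d[2]
def tri(a,b):
    o1,d1=ray('scene',a);o2,d2=ray('side',b)
    A=np.stack([d1,-d2],1);s=np.linalg.lstsq(A,o2-o1,rcond=None)[0]
    p,q=o1+s[0]*d1,o2+s[1]*d2;return (p+q)/2,np.linalg.norm(p-q)
def proj(n,X):
    c=CAL[n];p=np.array(c['mtx'])@(np.array(c['R'])@X+np.array(c['t']));return p[:2]/p[2]
E
python3 - <<'E'
from h import *
np.set_printoptions(precision=1,suppress=True)
for n,l in (('scene',[(246,178),(310,207),(331,176)]),('side',[(220,244),(268.5,211),(197,221)])):
    for p in l: print(n,p,plane(n,p,3))
for nm,a,b in [('baseL',(268.5,143.5),(220.5,205.5)),('baseR',(305,157.5),(246,189)),('baseLR',(268.5,143.5),(247,187)),('baseRL',(305,157.5),(220.5,205.5)),('tip',(201.5,210),(266.5,262.5))]: print(nm,*tri(a,b))
E
```

```text
scene (246, 178) [401.2 247.3   3. ]
scene (310, 207) [624.6 262.1   3. ]
scene (331, 176) [615.1 401.8   3. ]
side (220, 244) [398.2 246.3   3. ]
side (268.5, 211) [625.1 262.5   3. ]
side (197, 221) [390.8 386.8   3. ]
baseL [449.9 301.9 126.7] 7.794335746344338
baseR [565.4 314.2 124. ] 9.550398241637122
baseLR [514.6 220.4 233.6] 5.714336896814319
baseRL [506.1 414.8  -2.4] 21.599513451066755
tip [436.3  23.1 108.6] 3.949522298136193
```

```bash
python3 - <<'E'
from h import *
np.set_printoptions(precision=1,suppress=True)
for n in('scene','side'):
    im=cv2.imread(f'pics/{n}0.png');h=cv2.cvtColor(im,cv2.COLOR_BGR2HSV)
    m=cv2.inRange(h,(105,120,40),(125,255,255))
    k,l,s,c=cv2.connectedComponentsWithStats(m)
    for i in range(1,k):
        if s[i,4]>100: print(n,'blue',s[i],c[i])
    i=1+np.argmax(s[1:,4]);mm=(l==i).astype('uint8')
    ys,xs=np.nonzero(mm); t=ys<ys.min()+10; print('tip rows',[(y,xs[ys==y].min(),xs[ys==y].max()) for y in range(ys.min(),ys.min()+12)])
    # brown things
    m=cv2.inRange(h,(5,60,50),(25,255,255))
    k,l,s,c=cv2.connectedComponentsWithStats(m)
    for i in range(1,k):
        if s[i,4]>150: print(n,'brown',s[i],c[i])
E
python3 - <<'E'
import cv2
a=cv2.imread('pics/scene0.png')[220:400,75:335];b=cv2.imread('pics/side0.png')[180:380,270:420]
cv2.imwrite('pics/c3.png',cv2.resize(a,None,fx=3,fy=3,interpolation=cv2.INTER_CUBIC));cv2.imwrite('pics/c4.png',cv2.resize(b,None,fx=3,fy=3,interpolation=cv2.INTER_CUBIC))
E
```

```text
scene blue [ 178  207   51   46 1372] [205.6 233.2]
tip rows [(207, np.int64(199), np.int64(202)), (208, np.int64(198), np.int64(204)), (209, np.int64(197), np.int64(205)), (210, np.int64(197), np.int64(205)), (211, np.int64(196), np.int64(205)), (212, np.int64(197), np.int64(205)), (213, np.int64(197), np.int64(205)), (214, np.int64(197), np.int64(206)), (215, np.int64(198), np.int64(206)), (216, np.int64(198), np.int64(214)), (217, np.int64(198), np.int64(217)), (218, np.int64(198), np.int64(219))]
scene brown [  230     0   279    89 15917] [366.2  36.8]
scene brown [   0   40   48  130 3409] [ 17.  108.8]
scene brown [  346   127   214   293 39728] [482.5 302.8]
scene brown [ 219  226  103   97 5797] [269.9 273.6]
scene brown [  83  291  110  103 6006] [138.4 341.5]
scene brown [ 194  353   44   53 1762] [215.4 378.9]
side blue [250 260  36  43 901] [267.1 281.7]
tip rows [(260, np.int64(265), np.int64(265)), (261, np.int64(264), np.int64(264)), (262, np.int64(264), np.int64(270)), (263, np.int64(264), np.int64(270)), (264, np.int64(264), np.int64(269)), (265, np.int64(263), np.int64(269)), (266, np.int64(263), np.int64(271)), (267, np.int64(261), np.int64(274)), (268, np.int64(258), np.int64(276)), (269, np.int64(257), np.int64(278)), (270, np.int64(256), np.int64(279)), (271, np.int64(255), np.int64(280))]
side brown [  54   37  117  132 6029] [116.4  85.4]
side brown [  231    62   329   287 23153] [417.5 196.9]
side brown [  53  169   41   54 1180] [ 74.9 191.9]
side brown [ 282  215   75   65 2864] [318.6 246. ]
side brown [378 265  30  40 917] [392.9 284.7]
side brown [   0  296   59  124 2266] [ 23.9 369. ]
side brown [ 306  300   83   78 3072] [347.6 337.6]
```

View pics/c3.png

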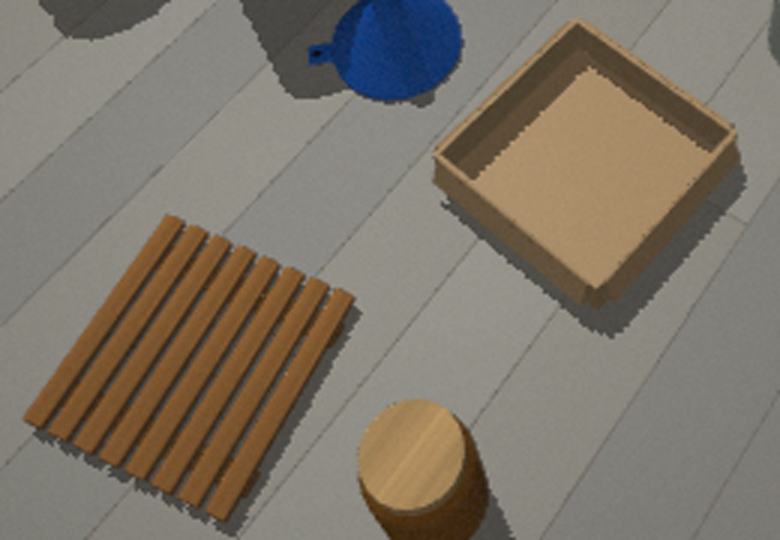

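View pics/c4.png

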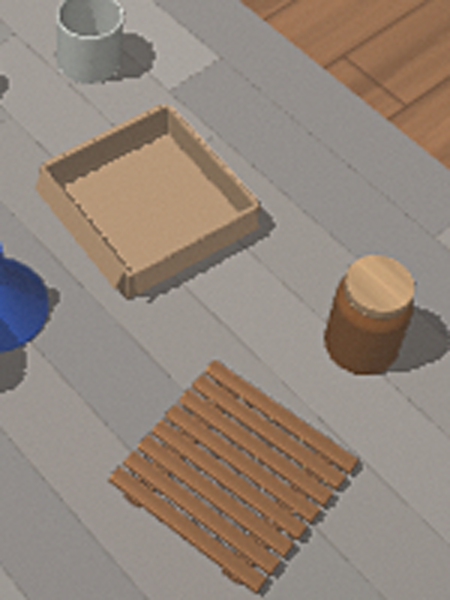

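Run:
```python
from h import *
np.set_printoptions(precision=1,suppress=True)
C=[plane('scene',p,45) for p in [(267.7,226.7),(320.7,262.3),(273.3,317),(219.7,271)]]
T=[plane('scene',p,18) for p in [(131.7,291.3),(193.3,319),(149,393.7),(83,360)]]
for n,P in(('carton',C),('trivet',T)):
    print(n,np.mean(P,0),[np.linalg.norm(P[i]-P[i-1]) for i in range(4)],P)
C=[plane('side',(270+x/3,180+y/3),45) for x,y in[(40,172),(167,107),(262,208),(125,280)]]
T=[plane('side',(270+x/3,180+y/3),18) for x,y in[(214,362),(360,462),(264,590),(110,477)]]
for n,P in(('carton',C),('trivet',T)): print(n,np.mean(P,0),[np.linalg.norm(P[i]-P[i-1]) for i in range(4)])
print('jar',plane('scene',(212,371.7),120),plane('side',(270+382/3,180+285/3),120))
print('mug',plane('scene',(349,214),82),plane('side',(300,184),82))
print('tip',plane('scene',(201.3,210.7),112),plane('side',(266.8,262.5),112))
print('tin',plane('scene',(325,100),130),plane('side',(180,165),130))
for q in([0,0,0],):
    for n in('scene','side'): print(n,proj(n,np.array([436,23,0.])), proj(n,np.array([436,23,112.])))
from bench import kinematics
a=np.array([.033,-.5,.866]);a/=np.linalg.norm(a)
zt=np.array([1,.067,0]);zt-=a*(zt@a);zt/=np.linalg.norm(zt)
for sg in(1,-1):
    R=np.stack([-a,np.cross(sg*zt,-a),sg*zt],1);e=Ro.from_matrix(R).as_euler('xyz')
    for m in([446,351,35],[566,359,35]):
        for d in(75,180,220): print(sg,d,e,kinematics.solve_ik(list(np.array(m)+a*d),list(e)))
    for yaw in(0,.5,1,1.57,-.5,-1,-1.57,2.5):
        R=np.stack([[0,0,-1],np.cross([np.cos(yaw),np.sin(yaw),0],[0,0,-1]),[np.cos(yaw),np.sin(yaw),0]],1)
        e=Ro.from_matrix(R).as_euler('xyz');print(yaw,kinematics.solve_ik([436,23,300],list(e)))
```

```text
carton [657.   16.3  45. ] [np.float64(177.0111362632733), np.float64(173.65060024649608), np.float64(185.02103462010396), np.float64(179.03919431740323)] [array([580.2, 113.1,  45. ]), array([753.3,  99.4,  45. ]), array([736.2, -84.8,  45. ]), array([558.5, -62.6,  45. ])]
trivet [ 505.6 -291.3   18. ] [np.float64(179.78800118010528), np.float64(177.27055142814925), np.float64(178.49477749385085), np.float64(175.41111037396135)] [array([ 401.8, -219.8,   18. ]), array([ 576. , -186.9,   18. ]), array([ 608.3, -362.4,   18. ]), array([ 436.2, -396.3,   18. ])]
carton [651.4   9.   45. ] [np.float64(174.2603905500942), np.float64(180.09870763521326), np.float64(178.68048972619926), np.float64(184.77813245104684)]
trivet [ 502.9 -296.8   18. ] [np.float64(174.33140422055627), np.float64(179.45123598745604), np.float64(171.89859410988532), np.float64(183.34214082163626)]
jar [ 718.8 -265.4  120. ] [ 716.  -270.4  120. ]
mug [749.4 246.   82. ] [755.2 239.1  82. ]
tip [438.8  21.7 112. ] [435.5  18.3 112. ]
tin [485.1 565.8 130. ] [441.7 553.5 130. ]
scene [207.4 233.9] [200.8 209.9]
si
[... 654 characters left out ...]
1 0.4 1.8 0.7 1.  2.8]
-1 180 [-1.6  1.   1.6] [0.  0.3 1.7 0.6 1.2 2.9]
-1 220 [-1.6  1.   1.6] [-0.   0.3  1.7  0.5  1.3  2.9]
-1 75 [-1.6  1.   1.6] [0.1 0.6 1.5 0.6 1.1 2.9]
-1 180 [-1.6  1.   1.6] [0.  0.5 1.4 0.5 1.3 2.9]
-1 220 [-1.6  1.   1.6] [-0.   0.5  1.4  0.5  1.4  2.9]
0 [-0.1  0.1  1.5  0.   1.5 -0.1]
0.5 [-0.1  0.1  1.5  0.   1.5 -0.6]
1 [-0.1  0.1  1.5  0.   1.5 -1.1]
1.57 [-0.1  0.1  1.5  0.   1.5 -1.7]
-0.5 [-0.1  0.1  1.5  0.   1.5  0.4]
-1 [-0.1  0.1  1.5  0.   1.5  0.9]
-1.57 [-0.1  0.1  1.5 -0.   1.5  1.4]
2.5 [-0.1  0.1  1.5  0.   1.5 -2.6]<sys>:0: UserWarning: Gimbal lock detected. Setting third angle to zero since it is not possible to uniquely determine all angles.
```

```bash
cat >> h.py <<'E'
CX,CY=507.5,324.5; TH=np.arctan2(-9.5,140)*-1  # rack
XR=np.array([-0.067,0.998,0]);XR/=np.linalg.norm(XR);YR=np.array([-XR[1],XR[0],0])
AX=-.5*XR+np.array([0,0,np.cos(np.pi/6)])
def eul(a,zt):
    a=np.array(a,float);a/=np.linalg.norm(a);zt=np.array(zt,float);zt-=a*(zt@a);zt/=np.linalg.norm(zt)
    import warnings;warnings.simplefilter('ignore')
    return list(Ro.from_matrix(np.stack([-a,np.cross(zt,-a),zt],1)).as_euler('xyz'))
def wcam(f,o):
    """returns origin, function uv->dir (world)"""
    M=np.array(f['mount']);R=Ro.from_euler('xyz',o['tcp_rot']).as_matrix()
    Rc=R@M[:3,:3];oc=np.array(o['eef_pos'])+R@M[:3,3];K=np.array(f['mtx'])
    d=lambda uv:Rc@np.linalg.solve(K,[uv[0],uv[1],1.])
    pr=lambda X:(lambda p:p[:2]/p[2])(K@(Rc.T@(np.array(X)-oc)))
    return oc,d,pr
def snap(name):
    o=bot.observe();f=grab_frame('wrist');cv2.imwrite(f'pics/{name}.png',f['pixels'][:,:,::-1])
    pickle.dump((o,f),open(f'{name}.pkl','wb'));return o,f
E
python3 - <<'E'
from h import *
o=bot.observe();p=np.array(o['eef_pos'])
bot.line_to([p[0],p[1],320],200)
e=eul(AX,-YR)
M=np.array([CX,CY,35])+30*XR
bot.move_ptp(list(M+AX*240),e)
o,f=snap('w1');print(o['time_s'],o['eef_pos'],M+AX*240,o['tcp_rot'],e)
_,_,pr=wcam(f,o)
for s in(1,-1):print(pr(M+60*s*YR+AX*110),pr(M+60*s*YR))
E
```

```text
2.7917 [513.07689114 235.61800526 242.99995725] [513.52851415 234.70213245 242.84609691] [1.57054165 1.04712336 1.63938674] [np.float64(1.5707963267948966), np.float64(1.0471975511965979), np.float64(1.6378300089250697)]
[214.80651617 192.12100642] [230.36810453 173.38991801]
[340.72191    192.36604781] [324.68734295 173.57293846]
```

View pics/w1.png

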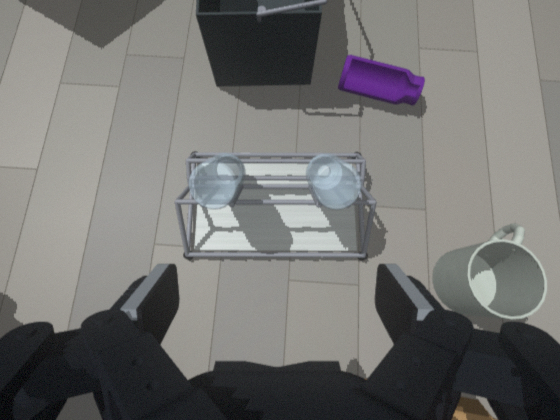

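The wrist view shows the rack at (275,205) with clear shakers at about (214,182) and (335,182). The purple look-alike at (380,80) lies outside the rack, so I leave it alone. Enlarging.

Run:
```python
import cv2
a=cv2.imread('pics/w1.png')[140:265,170:385]
c=cv2.resize(a,None,fx=3.7,fy=3.7,interpolation=cv2.INTER_CUBIC)
for x in range(170,385,10): cv2.putText(c,str(x),(int((x-170)*3.7)-8,8),0,.3,(0,0,255)); cv2.line(c,(int((x-170)*3.7),10),(int((x-170)*3.7),14),(0,0,255))
for y in range(140,265,10): cv2.putText(c,str(y),(0,int((y-140)*3.7)+4),0,.3,(0,0,255))
cv2.imwrite('pics/c5.png',c)
```

```text
(no output)
```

View pics/c5.png

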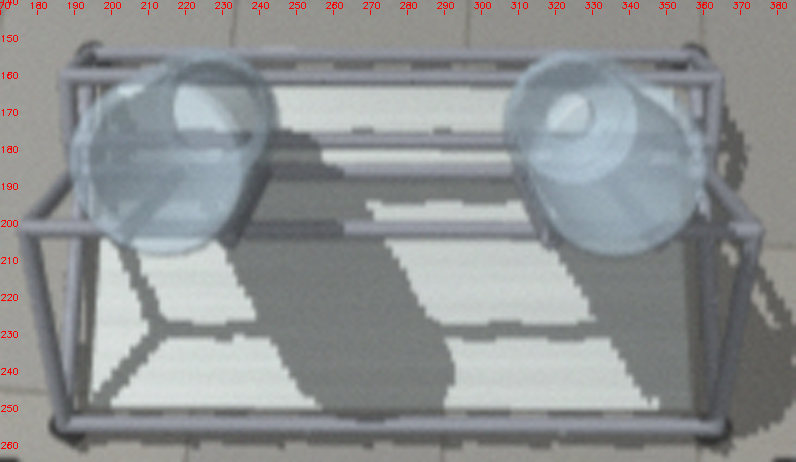

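Run:
```python
from h import *
np.set_printoptions(precision=1,suppress=True)
o,f=pickle.load(open('w1.pkl','rb'));oc,d,pr=wcam(f,o)
def pl(uv,n,c):
    n=np.array(n,float);D=d(uv);return oc+D*((c-n@oc)/(n@D))
F=[pl(p,[0,0,1],3) for p in[(188,255.5),(365.5,255.5),(357,152),(194.5,152)]]
print(F,np.mean(F,0),[np.linalg.norm(F[i]-F[i-1]) for i in range(4)])
C=np.mean(F,0);u=(F[2]+F[3]-F[0]-F[1]);print(u/np.linalg.norm(u)); v=F[1]+F[2]-F[0]-F[3];print(v/np.linalg.norm(v))
M=np.array([C[0],C[1],35])+30*XR
for s,uv in((1,(213.7,183.5)),(-1,(335.8,183.5))):
    B=M+60*s*YR+AX*110
    print('pred',B,pr(B),'meas',pl(uv,AX,AX@B))
```

```text
[array([397.1, 246.3,   3. ]), array([625.8, 262.1,   3. ]), array([613.5, 406. ,   3. ]), array([386.8, 390.3,   3. ])] [505.8 326.2   3. ] [np.float64(144.40066059268145), np.float64(229.2041067221599), np.float64(144.44863094573228), np.float64(227.2491116280265)]
[-0.1  1.   0. ]
[1.  0.1 0. ]
pred [447.6 297.2 130.3] [213.2 190.3] meas [448.  303.  133.6]
pred [567.3 305.3 130.3] [339.  190.6] meas [563.6 310.9 133.7]
```

```bash
python3 - <<'E'
from h import *
for i,zt in enumerate(([1,.07,0],[-1,-.07,0])):
    bot.move_ptp([437,21,270],eul([0,0,1],zt));o,f=snap(f'f{i}')
    print(o['time_s'],o['eef_pos'],wcam(f,o)[2]([437,21,112]))
E
python3 - <<'E'
import cv2,numpy as np
cv2.imwrite('pics/ff.png',np.hstack([cv2.imread(f'pics/f{i}.png')[:, 80:480] for i in(0,1)]))
E
```

```text
3.675 [437.17479105  22.03969758 269.80362584] [276.89753436 186.71108968]
6.375 [437.0201065   21.03138092 269.96655685] [276.03634892 187.81026722]
```

View pics/ff.png

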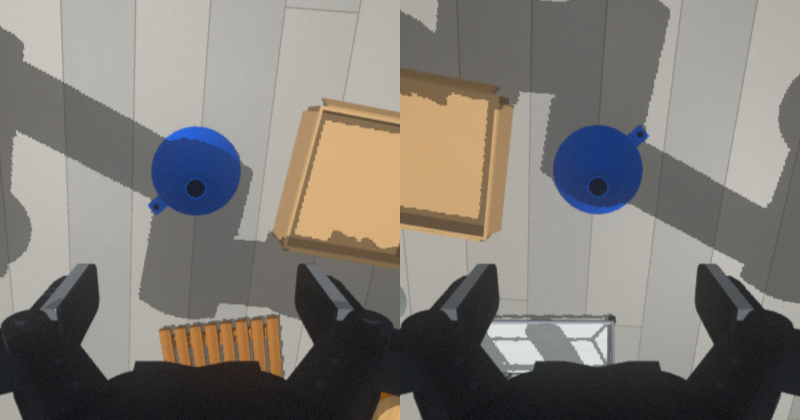

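Both wrist views show the funnel, with the tip hole at about (275,187) and (278,187). Next I measure the hole and the carton and trivet corners more precisely.

Run:
```python
from h import *
np.set_printoptions(precision=2,suppress=True)
for i in(0,1):
    o,f=pickle.load(open(f'f{i}.pkl','rb'));oc,d,pr=wcam(f,o)
    h=cv2.cvtColor(f['pixels'],cv2.COLOR_RGB2HSV)
    blue=cv2.inRange(h,(100,120,30),(130,255,255))
    k,l,s,c=cv2.connectedComponentsWithStats((f['pixels'][150:220,240:320].max(2)<75).astype('uint8'))
    b=1+np.argmax(s[1:,4]);hc=c[b]+[240,150]
    def pl(uv,z): D=d(uv);return oc+D*((z-oc[2])/D[2])
    cn=max(cv2.findContours(blue,0,2)[0],key=cv2.contourArea)
    m=cv2.morphologyEx(cv2.drawContours(np.zeros_like(blue),[cn],-1,255,-1),cv2.MORPH_OPEN,np.ones((25,25)))
    cn=max(cv2.findContours(m,0,2)[0],key=cv2.contourArea);(cx,cy),(a1,a2),_=cv2.fitEllipse(cn)
    print('hole',s[b],hc,pl(hc,112),'rim',cx,cy,a1,a2,pl((cx,cy),4), 'diam',np.linalg.norm(pl((cx-a1/2,cy),4)-pl((cx+a1/2,cy),4)))
```

```text
hole [ 27  30  18  17 232] [275.33 187.94] [435.48  19.6  112.  ] rim 275.4447937011719 170.58749389648438 87.6434097290039 88.4326400756836 [435.18  21.06   4.  ] diam 118.01600891263952
hole [ 29  28  18  18 235] [277.76 186.51] [435.32  19.51 112.  ] rim 277.57720947265625 169.03233337402344 87.7595443725586 88.37596130371094 [435.36  17.59   4.  ] diam 118.06040826323657
```

Run:
```python
from h import *
B=np.array([448,301.5,132.]);e=eul(AX,-YR)
bot.move_ptp(list(B+AX*110),e)
bot.line_to(list(B+AX*45),200)
o,f=snap('g1');print(o['time_s'],o['eef_pos'],wcam(f,o)[2](B))
```

```text
9.6 [449.5960026  279.08227683 171.28730907] [277.39144603 217.14206292]
```

View pics/g1.png

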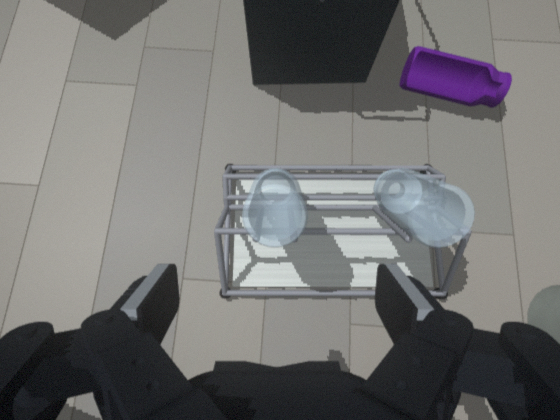

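Run:
```python
import cv2
a=cv2.imread('pics/g1.png')[150:270,200:330]
c=cv2.resize(a,None,fx=6,fy=5,interpolation=cv2.INTER_CUBIC)
for x in range(200,330,10): cv2.putText(c,str(x),((x-200)*6-8,8),0,.3,(0,0,255)); cv2.line(c,((x-200)*6,10),((x-200)*6,14),(0,0,255))
for y in range(150,270,10): cv2.putText(c,str(y),(0,(y-150)*5+4),0,.3,(0,0,255))
cv2.imwrite('pics/c6.png',c)
```

```text
(no output)
```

View pics/c6.png

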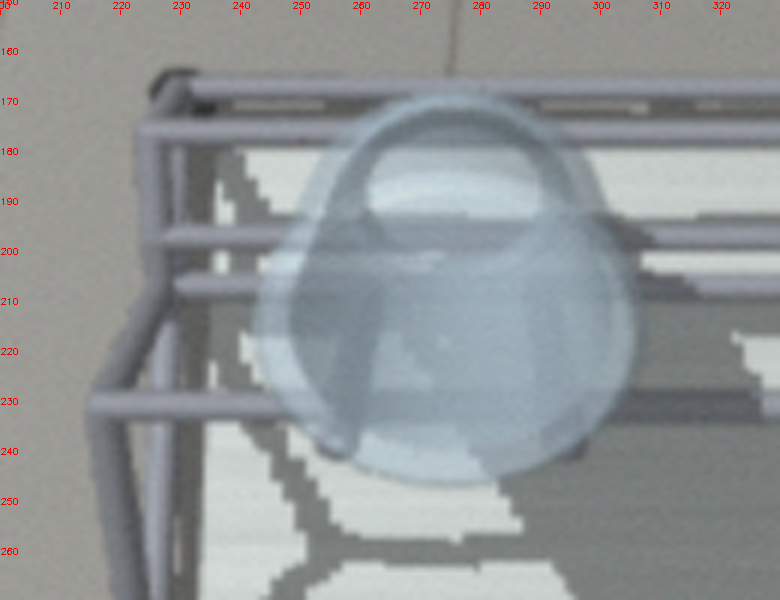

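Run:
```python
from h import *
np.set_printoptions(precision=1,suppress=True)
o,f=pickle.load(open('g1.pkl','rb'));oc,d,pr=wcam(f,o)
B=np.array([448,301.5,132.])
for uv in((274.3,215.5),):
  for dc in(0,-6,-12):
    D=d(uv);P=oc+D*((AX@B+dc-AX@oc)/(AX@D));print(dc,P,'off along yR,perp',(P-B)@YR,(P-B)@np.cross(AX,YR))
# mouth ctr inner circle ~ (275.5,187)
M=np.array([505.8,326.2,35])+30*XR+60*YR
print('mouth pred',M,pr(M),'base pred',pr(M+110*AX),(M+110*AX-B)@np.cross(AX,YR))
# corners check of rack top wire
```

```text
0 [445.7 302.4 132.6] off along yR,perp 2.185536188089626 -1.210240222352069
-6 [445.6 303.9 126.5] off along yR,perp 2.2299872363154196 0.5702227450443885
-12 [445.5 305.3 120.4] off along yR,perp 2.2744382845412656 2.3506857124407796
mouth pred [443.9 352.1  35. ] [276.5 190.6] base pred [276.4 223.5] 4.529395996242699
```

Run:
```python
from h import *
np.set_printoptions(precision=1,suppress=True)
P=np.array([445.7,303.2,128.6])
bot.line_to(list(P+AX*45),150)
bot.line_to(list(P-AX*40),120)
o=bot.observe();print(o['time_s'],o['eef_pos'],P-AX*40,o['ft_force'])
bot.grab()
o=bot.observe();print(o['time_s'],o['eef_pos'],o['ft_force'],o['grip_width'])
o,f=snap('g2')
for n in('scene','side'):cv2.imwrite(f'pics/{n}1.png',grab_frame(n)['pixels'][:,:,::-1])
a=cv2.imread('pics/scene1.png')[110:230,200:350];b=cv2.imread('pics/side1.png')[130:250,170:320]
cv2.imwrite('pics/h1.png',cv2.resize(np.hstack([a,b]),(800,320)))
```

```text
10.7583 [444.8 323.1  94.5] [444.4 323.2  94. ] [-0.3 -1.  -0. ]
11.25 [445.  322.8  95. ] [-0.9 -4.5  7.7] 0.5077923748301754
```

View pics/g2.png

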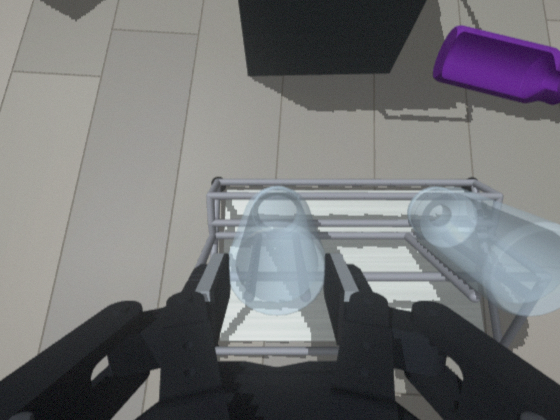

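View pics/h1.png

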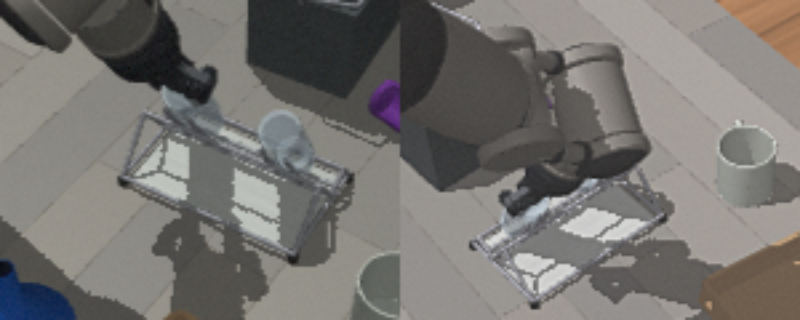

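Run:
```python
from h import *
np.set_printoptions(precision=1,suppress=True)
o,f=pickle.load(open('g2.pkl','rb'));oc,d,pr=wcam(f,o)
R=Ro.from_euler('xyz',o['tcp_rot']).as_matrix();T=np.array(o['eef_pos'])
a=cv2.imread('pics/g2.png')
for x in(0,-19,-40):
    for y in(-11,0,11): print(x,y,[pr(T+R@np.array([x,y,z])) for z in(-24,24)])
c=cv2.resize(a[180:340,180:380],None,fx=4,fy=3.75,interpolation=cv2.INTER_CUBIC)
for x in range(180,380,10): cv2.putText(c,str(x),((x-180)*4-8,8),0,.3,(0,0,255))
for y in range(180,340,10): cv2.putText(c,str(y),(0,int((y-180)*3.75)+4),0,.3,(0,0,255))
cv2.imwrite('pics/c7.png',c)
```

```text
0 -11 [array([236.7, 257.2]), array([318.7, 257.2])]
0 0 [array([236. , 239.6]), array([319.4, 239.6])]
0 11 [array([235.4, 221.3]), array([320.1, 221.4])]
-19 -11 [array([232.5, 271.8]), array([323.1, 271.8])]
-19 0 [array([231.7, 252.5]), array([323.9, 252.5])]
-19 11 [array([231. , 232.5]), array([324.7, 232.6])]
-40 -11 [array([226.8, 291.8]), array([329.1, 291.8])]
-40 0 [array([225.8, 270.4]), array([330.2, 270.4])]
-40 11 [array([224.8, 248.1]), array([331.3, 248.1])]
```

View pics/c7.png

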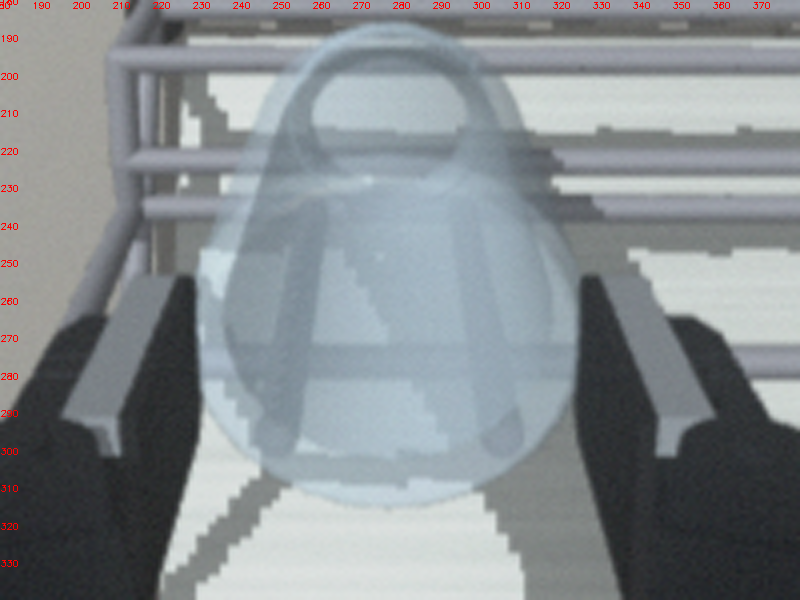

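Run:
```python
from h import *
np.set_printoptions(precision=1,suppress=True)
p=np.array(bot.observe()['eef_pos'])
bot.line_to(list(p+AX*15),60);o=bot.observe();print(o['time_s'],o['ft_force'],o['grip_width'])
bot.line_to(list(p+AX*130),150);o=bot.observe();print(o['time_s'],o['eef_pos'],o['ft_force'],o['grip_width'])
p=np.array(o['eef_pos']);
bot.move_ptp([445,170,290],eul([0,0,1],[1,.07,0]))
o,f=snap('g3');print(o['time_s'],o['eef_pos'],o['ft_force'],o['moment'])
for n in('scene','side'):cv2.imwrite(f'pics/{n}2.png',grab_frame(n)['pixels'][:,:,::-1])
for n in('scene','side'):
    u=[proj(n,np.array(o['eef_pos'])+[0,0,k]) for k in(0,40,-70)];print(n,u)
    x,y=u[0].astype(int);a=cv2.imread(f'pics/{n}2.png')[y-45:y+75,x-75:x+75];cv2.imwrite(f'pics/z{n}.png',cv2.resize(a,None,fx=5,fy=5,interpolation=cv2.INTER_CUBIC));print(x-75,y-45)
```

```text
11.8167 [-0.   0.7 -2.3] 0.510339197864309
12.7333 [448.8 258.1 206.8] [ 0.4 -0.2 -1.5] 0.5117546637251226
13.325 [444.2 171.1 288.9] [ 0.1  0.1 -1.3] [-0.  0.  0.]
scene [array([232.4, 125.9]), array([230.7, 112.5]), array([235.2, 147.2])]
157 80
side [array([237. , 194.8]), array([236. , 185.6]), array([238.7, 210. ])]
162 149
```

View pics/zscene.png

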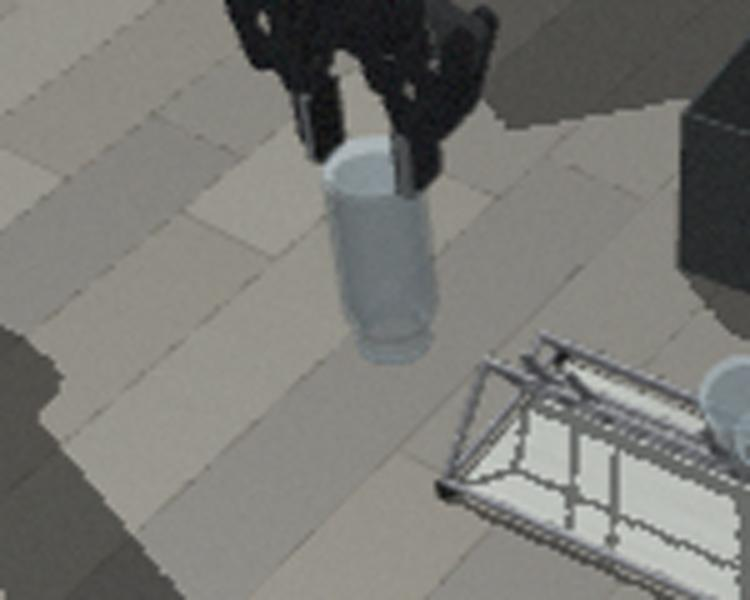

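View pics/zside.png

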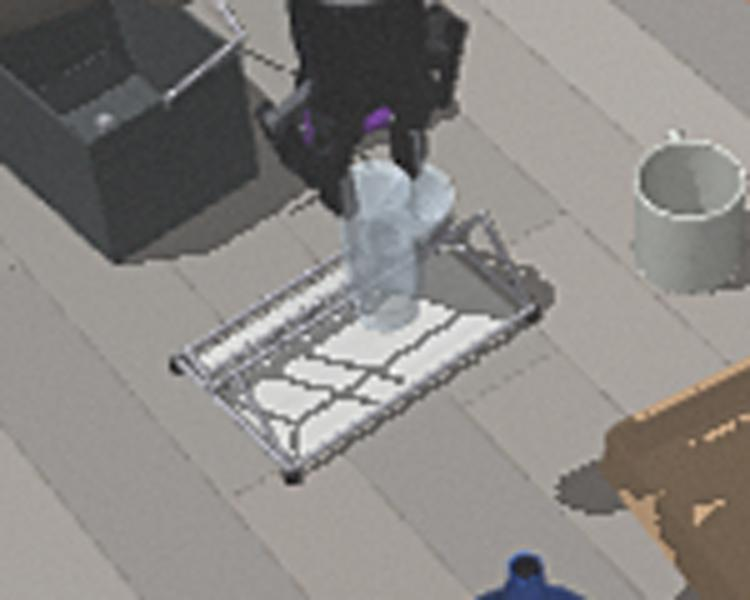

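View pics/g3.png

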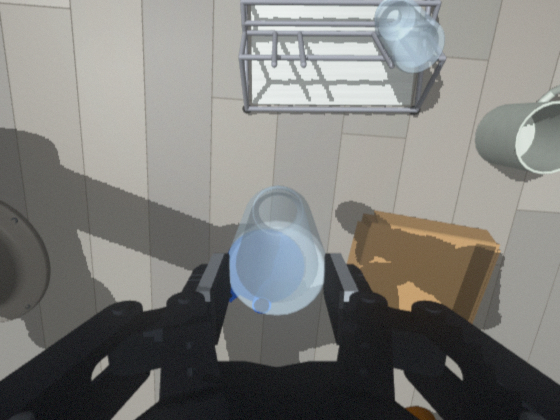

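Run:
```python
from h import *
np.set_printoptions(precision=1,suppress=True)
print('mouth',*tri((236.6,149.6),(240,212)));print('base',*tri((230,113),(238.6,186)))
o,f=pickle.load(open('g3.pkl','rb'));oc,d,pr=wcam(f,o)
a=cv2.imread('pics/g3.png')
c=cv2.resize(a[175:325,210:345],None,fx=5.5,fy=4,interpolation=cv2.INTER_CUBIC)
for x in range(210,345,10): cv2.putText(c,str(x),(int((x-210)*5.5)-8,8),0,.3,(0,0,255))
for y in range(175,325,10): cv2.putText(c,str(y),(0,(y-175)*4+4),0,.3,(0,0,255))
cv2.imwrite('pics/c8.png',c)
for h in(70,80,88):
  for y in(0,4): print(h,y,pr(np.array(o['eef_pos'])+[0,y,-h]))
```

```text
mouth [447.2 170.6 210.3] 3.561157310770027
base [447.8 163.6 332.7] 2.7776497247530068
70 0 [277.6 207.9]
70 4 [278.  202.9]
80 0 [277.6 204.7]
80 4 [277.9 199.9]
88 0 [277.6 202.2]
88 4 [277.9 197.6]
```

View pics/c8.png

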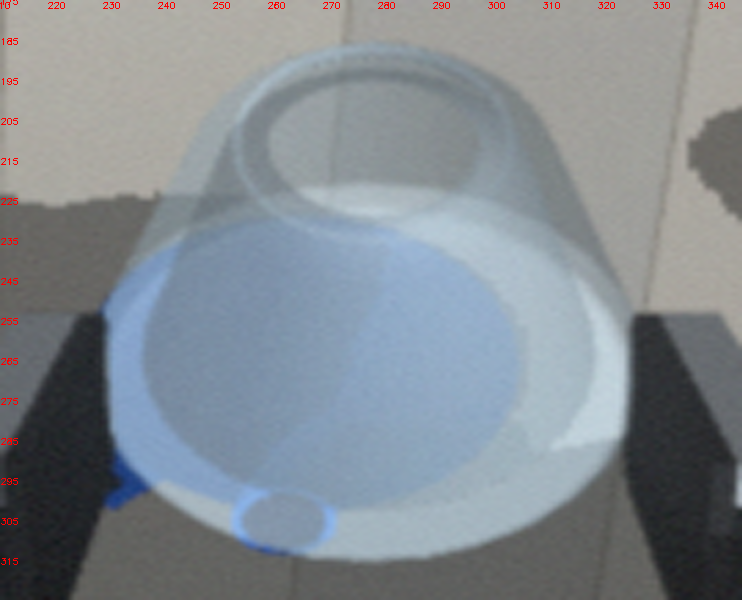

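The outer neck circle in the wrist crop is centred at about (278,210), on the tool axis. The inner mouth is about 39 px across against 50 px for the neck, which suggests 30 mm, so this is probably the wide one. I'll move over the funnel and compare the mouth and tip in one picture.

```bash
cat >> h.py <<'E'
def crop(src,dst,x0,x1,y0,y1,fx):
    a=cv2.imread(f'pics/{src}.png')[y0:y1,x0:x1];c=cv2.resize(a,None,fx=fx,fy=fx,interpolation=cv2.INTER_CUBIC)
    for x in range(x0,x1,10): cv2.putText(c,str(x),(int((x-x0)*fx)-8,8),0,.3,(0,0,255))
    for y in range(y0,y1,10): cv2.putText(c,str(y),(0,int((y-y0)*fx)+4),0,.3,(0,0,255))
    cv2.imwrite(f'pics/{dst}.png',c)
E
python3 - <<'E'
from h import *
e=eul([0,0,1],[1,.07,0])
bot.line_to([435.4,20.6,270],180,e)
bot.line_to([435.4,20.6,203],100)
bot.dwell(.3)
o,f=snap('t1');print(o['time_s'],o['eef_pos'],o['ft_force'],o['grip_width'])
crop('t1','c9',210,345,175,325,4)
for n in('scene','side'):
    cv2.imwrite(f'pics/{n}3.png',grab_frame(n)['pixels'][:,:,::-1])
    x,y=proj(n,np.array(o['eef_pos'])).astype(int);crop(n+'3','z'+n,x-50,x+50,y-30,y+60,4);
cv2.imwrite('pics/zz.png',np.hstack([cv2.imread('pics/zscene.png'),cv2.imread('pics/zside.png')]))
E
```

```text
15.5833 [435.59134557  20.55937253 203.36589601] [-0.62353194  0.49520607 -0.87271701] 0.5093087483447549
```

View pics/c9.png

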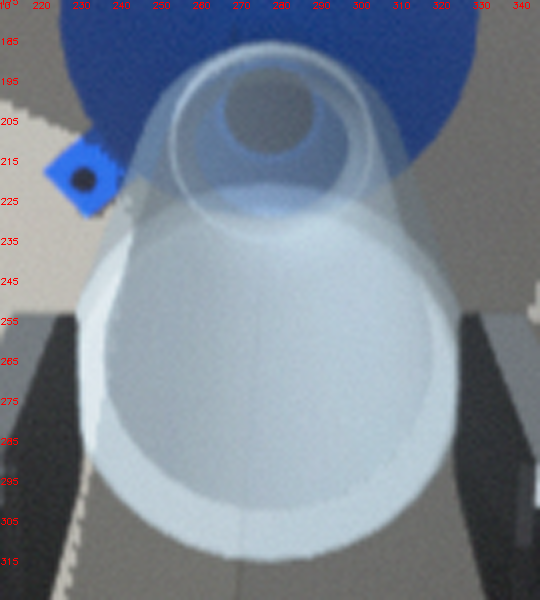

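View pics/zz.png

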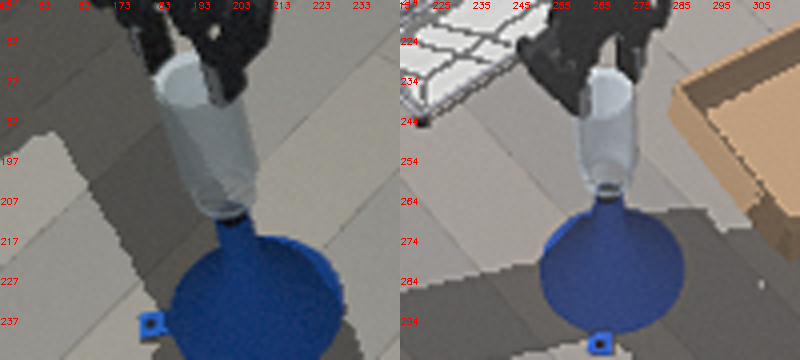

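Run:
```python
from h import *
np.set_printoptions(precision=2,suppress=True)
x,y=435.4,21.3
f0=np.array(bot.observe()['ft_force'])
bot.line_to([x,y,188],60)
z=188;stop=False
while z>124:
    z-= 3 if (z>170 or z<140) else 5
    bot.line_to([x,y,z],50)
    o=bot.observe();df=np.array(o['ft_force'])-f0
    if np.linalg.norm(df)>1.2: print(z,np.array(o['eef_pos']),df,round(o['time_s'],2))
    if df[2]>3 or np.hypot(*df[:2])>5: break
print(z,o['time_s'],df)
bot.dwell(.1);print(np.array(bot.observe()['ft_force'])-f0)
o,f=snap('t2')
for n in('scene','side'):
    cv2.imwrite(f'pics/{n}4.png',grab_frame(n)['pixels'][:,:,::-1])
    a,b=proj(n,np.array(o['eef_pos'])).astype(int);crop(n+'4','z'+n,a-50,a+50,b-30,b+60,4);
cv2.imwrite('pics/zz2.png',np.hstack([cv2.imread('pics/zscene.png'),cv2.imread('pics/zside.png')]))
```

```text
185 [435.4   21.29 184.95] [-0.66  1.39  0.71] 16.38
182 [435.28  21.31 181.86] [-0.87  1.59 -0.71] 16.63
179 [435.23  21.34 178.81] [-0.86  1.15 -0.32] 16.88
176 [435.26  21.34 175.78] [-0.94  1.33  0.96] 17.13
173 [435.24  21.33 172.79] [-0.86  0.98 -0.35] 17.38
170 [435.26  21.3  169.8 ] [-0.89  1.25 -0.89] 17.63
165 [435.11  21.34 164.61] [-0.46  0.78 -1.02] 17.88
155 [435.13  21.34 154.67] [-0.41  1.28 -0.78] 18.38
150 [435.16  21.33 149.7 ] [-0.36  1.53  0.2 ] 18.63
145 [435.14  21.34 144.66] [-0.38  1.29 -0.37] 18.88
140 [435.14  21.34 139.69] [-1.08  0.74 -0.15] 19.13
132 [435.29  21.32 131.85] [-1.33  0.78 -0.57] 19.63
126 [436.34  21.08 127.91] [-3.59  0.7  17.58] 20.13
126 20.1333 [-3.59  0.7  17.58]
[-3.61  1.23 17.52]
```

View pics/zz2.png

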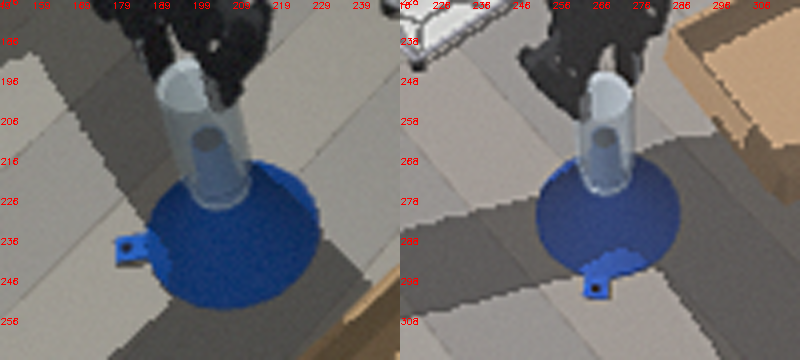

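The shaker went down to the cone: its rim is at the cone in both views and stopped at TCP z 128, with 17.5 N. So it is the wide-mouthed one and goes to the trivet.

```bash
cat >> h.py <<'E'
def place(x,y,zstart,zmin,thr=3):
    bot.line_to([x,y,zstart],80);bot.dwell(.1)
    f0=np.array(bot.observe()['ft_force']);z=zstart
    while z>zmin:
        z-=1.5;bot.line_to([x,y,z],30);o=bot.observe();df=np.array(o['ft_force'])-f0
        if df[2]>thr:break
    print('contact z',z,o['eef_pos'],df,o['time_s']);return z
E
python3 - <<'E'
from h import *
bot.dwell(.15)
p=np.array(bot.observe()['eef_pos'])
bot.line_to([435.4,21.3,150],60)
bot.line_to([435.4,21.3,270],150)
o=bot.observe();print(o['time_s'],o['ft_force'],o['grip_width'])
for n in('scene','side'):
    cv2.imwrite(f'pics/{n}5.png',grab_frame(n)['pixels'][:,:,::-1])
e=eul([0,0,1],[1,.07,0])
bot.move_ptp([504,-294,200],e)
o=bot.observe();print(o['time_s'],o['eef_pos'])
place(504,-294,94,80)
o,f=snap('p1')
for n in('scene','side'):
    cv2.imwrite(f'pics/{n}6.png',grab_frame(n)['pixels'][:,:,::-1])
    a,b=proj(n,np.array(o['eef_pos'])).astype(int);crop(n+'6','z'+n,max(a-60,0),max(a-60,0)+120,b-50,b+60,3.3);
cv2.imwrite('pics/zz3.png',np.hstack([cv2.imread('pics/zscene.png'),cv2.imread('pics/zside.png')]))
E
```

```text
22.0333 [ 0.06431415 -0.53858686 -1.13912653] 0.5105007473387355
23.3833 [ 504.36346163 -292.84169009  200.46626787]
contact z 86.5 [ 504.42497399 -294.45677568   87.34254911] [-1.41712776 -0.26225861  5.92753914] 26.2083
```

View pics/zz3.png

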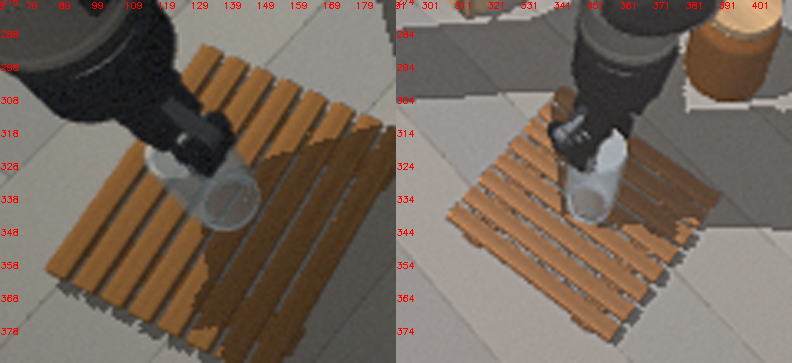

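View pics/scene5.png

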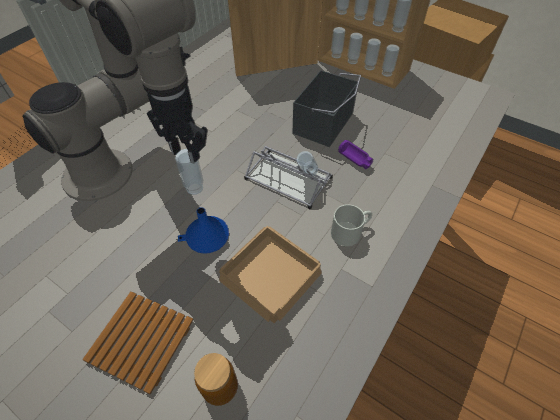

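Run:
```python
from h import *
np.set_printoptions(precision=1,suppress=True)
bot.gripper_open();o=bot.observe();p=o['eef_pos'];print(o['time_s'],o['grip_width'],o['ft_force'])
bot.line_to([p[0],p[1],200],150)
snap('p2')
bot.move_ptp([437,21,270],eul([0,0,1],[1,.07,0]));bot.dwell(.2)
o,f=snap('f2');print(o['time_s'])
oc,d,pr=wcam(f,o)
k,l,s,c=cv2.connectedComponentsWithStats((f['pixels'][150:220,240:320].max(2)<75).astype('uint8'))
for b in range(1,k):
  if s[b,4]>100:
    hc=c[b]+[240,150];D=d(hc);print(s[b],hc,oc+D*((112-oc[2])/D[2]))
crop('f2','c10',200,350,110,260,3.5)
for n in('scene','side'):
    cv2.imwrite(f'pics/{n}7.png',grab_frame(n)['pixels'][:,:,::-1])
crop('side7','zside',290,400,280,390,3.5);crop('scene7','zscene',80,200,280,400,3.5)
cv2.imwrite('pics/zz4.png',np.hstack([cv2.resize(cv2.imread(f'pics/{a}.png'),(390,390)) for a in('zscene','zside')]))
```

```text
26.85 0.9993751693867082 [ 0.3  1.1 -0.1]
29.2583
[ 27  28  18  17 235] [275.4 186. ] [435.4  19.6 112. ]
```

View pics/zz4.png

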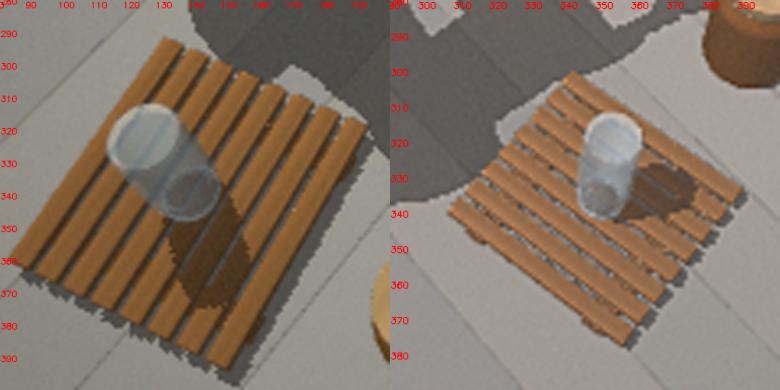

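View pics/c10.png

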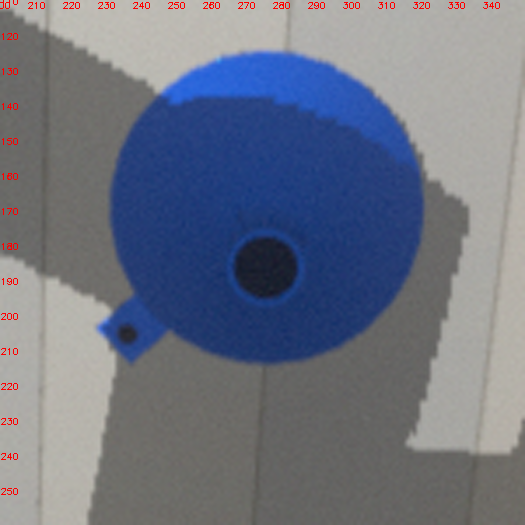

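First shaker stands in the middle of the trivet, and the funnel tip measures unmoved at (435.4,19.6). Now the second one.

Run:
```python
from h import *
P=np.array([564.8,311.2,128.6]);e=eul(AX,-YR)
bot.move_ptp(list(P+AX*110),e)
bot.line_to(list(P+AX*49),150);bot.dwell(.2)
o,f=snap('g4');print(o['time_s'],o['eef_pos'],wcam(f,o)[2](P))
o1,f1=pickle.load(open('g1.pkl','rb'));print(wcam(f1,o1)[2]([445.7,303.2,128.6]))
crop('g4','c11',200,330,150,270,5)
```

```text
31.1583 [567.1947942  286.27912103 172.26577354] [276.3125305  215.07707053]
[274.34654049 215.71291334]
```

View pics/c11.png

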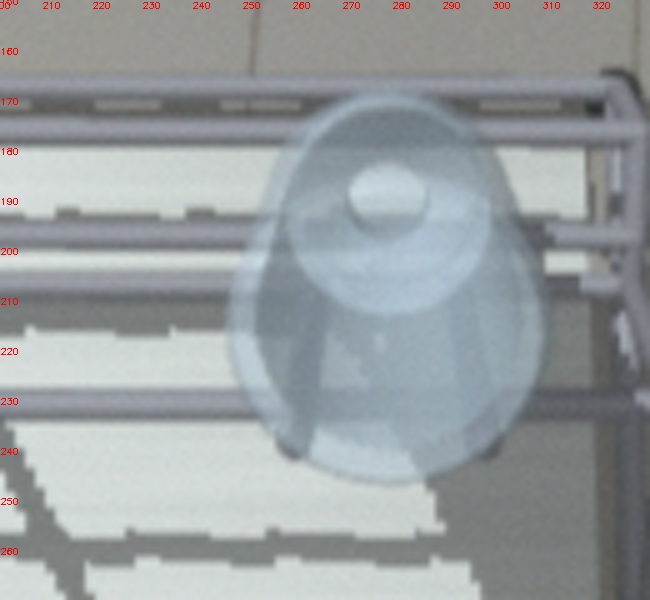

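Run:
```python
from h import *
np.set_printoptions(precision=1,suppress=True)
P=np.array([565.2,311.2,128.6])
bot.line_to(list(P-AX*40),120)
o=bot.observe();print(o['time_s'],o['eef_pos'],o['ft_force'])
bot.grab();o=bot.observe();print(o['ft_force'],o['grip_width'])
p=np.array(o['eef_pos'])
bot.line_to(list(p+AX*15),60);o=bot.observe();print(o['time_s'],o['ft_force'],o['grip_width'])
bot.line_to(list(p+AX*130),150);o=bot.observe();print(o['time_s'],o['eef_pos'],o['ft_force'],o['grip_width'])
e=eul([0,0,1],[1,.07,0])
bot.move_ptp([480,150,290],e)
bot.line_to([435.4,20.8,265],180,e)
bot.line_to([435.4,20.8,203],100)
bot.dwell(.2)
o,f=snap('t3');print(o['time_s'],o['eef_pos'],o['ft_force'],o['grip_width'])
crop('t3','c12',210,345,175,325,4)
for n in('scene','side'):
    cv2.imwrite(f'pics/{n}8.png',grab_frame(n)['pixels'][:,:,::-1])
    x,y=proj(n,np.array(o['eef_pos'])).astype(int);crop(n+'8','z'+n,x-50,x+50,y-30,y+60,4);
cv2.imwrite('pics/zz5.png',np.hstack([cv2.imread('pics/zscene.png'),cv2.imread('pics/zside.png')]))
```

```text
32.1 [564.4 331.   94.6] [0.7 0.5 0.8]
[-0.9 -3.5  5.1] 0.5122049184112586
33.0167 [ 0.1  1.  -0.5] 0.5068288864191776
33.9333 [568.4 266.  206.8] [-0.4  0.2 -0.9] 0.5118476128984362
36.4917 [435.8  20.8 203.6] [-0.3  0.1 -1.5] 0.5101884083891595
```

View pics/c12.png

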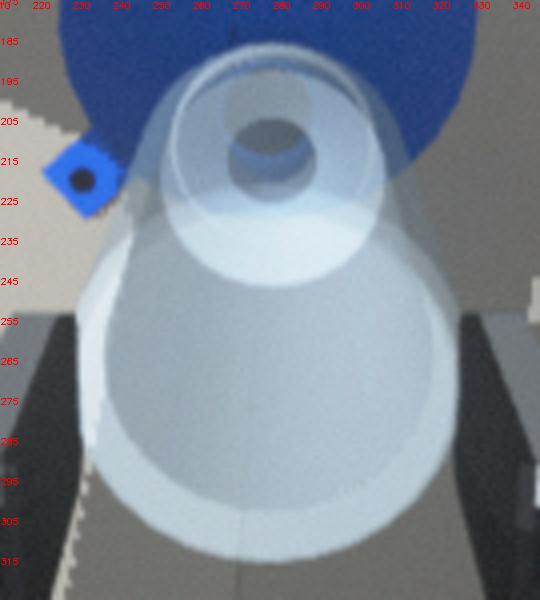

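View pics/zz5.png

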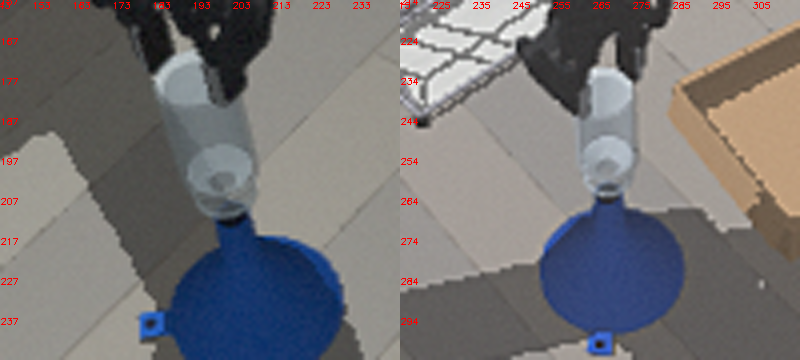

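In hand like the first one, but with a narrow mouth and a thick neck shelf visible. It should stop on the tip at about TCP z 181, so I descend in small steps.

Run:
```python
from h import *
np.set_printoptions(precision=2,suppress=True)
x,y=435.4,21.3
bot.line_to([x,y,188],60);bot.dwell(.1)
f0=np.array(bot.observe()['ft_force']);z=188
while z>172:
    z-=1.5;bot.line_to([x,y,z],40)
    o=bot.observe();df=np.array(o['ft_force'])-f0
    print(z,np.array(o['eef_pos']),df)
    if df[2]>3:break
bot.dwell(.4);o=bot.observe();print(o['time_s'],np.array(o['ft_force'])-f0,o['eef_pos'])
o,f=snap('t4')
for n in('scene','side'):
    cv2.imwrite(f'pics/{n}9.png',grab_frame(n)['pixels'][:,:,::-1])
    a,b=proj(n,np.array(o['eef_pos'])).astype(int);crop(n+'9','z'+n,a-50,a+50,b-30,b+60,4);
cv2.imwrite('pics/zz6.png',np.hstack([cv2.imread('pics/zscene.png'),cv2.imread('pics/zside.png')]))
```

```text
186.5 [435.41  21.28 186.53] [-0.3  -0.04 -0.93]
185.0 [435.33  21.32 184.95] [-1.33 -0.   -0.35]
183.5 [435.33  21.31 183.4 ] [-0.33  0.04 -0.63]
182.0 [435.31  21.3  181.89] [-0.12 -1.6  -0.22]
180.5 [435.91  21.16 181.2 ] [-0.05 -1.84  5.67]
38.7917 [-0.8  -1.52  5.91] [435.89  21.17 181.2 ]
```

View pics/zz6.png

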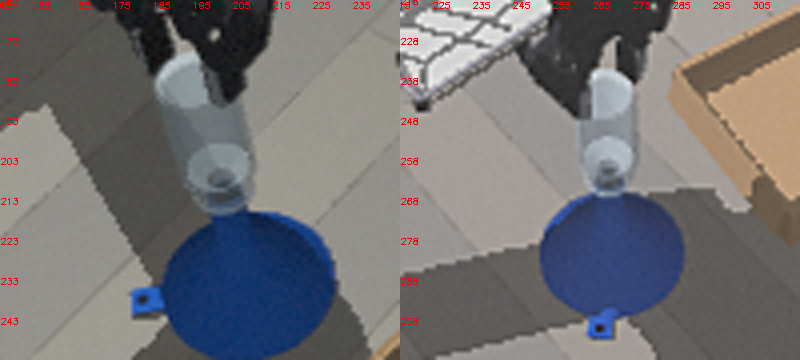

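It stopped on the spout tip: rim at about 112 mm (TCP z 181.2 less 69), steady 5.9 N. So it is the narrow one and goes to the carton.

Run:
```python
from h import *
bot.line_to([435.4,21.3,195],60)
bot.line_to([435.4,21.3,250],150)
bot.line_to([654,13,220],200)
o=bot.observe();print(o['time_s'],o['eef_pos'],o['grip_width'])
place(654,13,81,66)
snap('p3')
bot.gripper_open();o=bot.observe();p=o['eef_pos'];print(o['time_s'],o['grip_width'],o['ft_force'])
bot.line_to([p[0],p[1],200],150)
bot.line_to([520,150,300],200)
o=bot.observe();print(o['time_s'],o['ft_force'])
for n in('scene','side'):
    cv2.imwrite(f'pics/{n}10.png',grab_frame(n)['pixels'][:,:,::-1])
crop('scene10','zscene',80,330,200,400,3)
crop('side10','zside',250,420,200,390,3)
```

```text
41.1 [653.55362642  13.08699309 219.81481183] 0.5074345920145428
contact z 72.0 [654.50080356  12.78270892  73.28143355] [-1.65794455 -0.87405752  6.35000537] 44.5833
45.125 1.0024651128117326 [ 0.17920987  0.03968656 -0.34919595]
47.3583 [ 0.12581946  1.11247982 -0.29613908]
```

View pics/zscene.png

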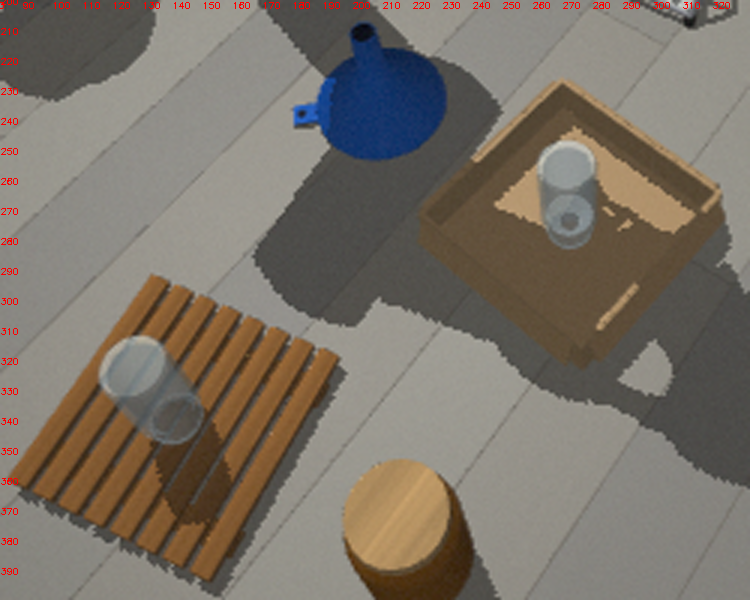

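View pics/zside.png

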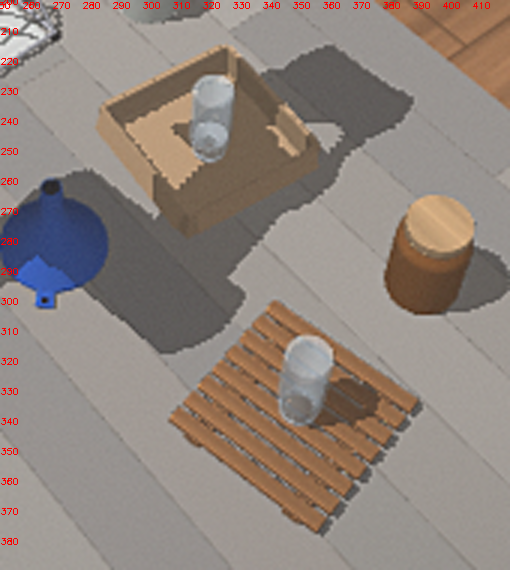

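Both shakers stand mouth down in their places at about (138,322) and (270,263) in the scene view. The funnel stands and the arm is clear, so I'm handing in.

```bash
python3 -c "
from bench import order
print(order.job_done())"
```

```text
the job is handed in; nothing more can be done
None
```

I tried both shakers on the funnel, put each in its place and handed the job in at about 47 s of the 67 s allowed. No verdict was reported.

- **First shaker (rack bay at x about 446 mm):** it slid down to the cone, with its rim about 60 mm up and about 18 N of contact. It went mouth down near the middle of the trivet.
- **Second shaker (rack bay at x about 565 mm):** it stopped on the tip of the spout, with its rim about 112 mm up and about 6 N of contact. It went mouth down onto the carton floor.

**Last checks:** the final scene and side views show both shakers upright near the middle of the trivet and the carton. The funnel stands on its rim, and its tip measured unmoved after the first try. The gripper was open and clear, touching nothing. The mug, jar and loaf tin were never approached. The jar looked unmoved in the last crops, but I did not re-measure any of the three.

**Disagreements:**
- The glass's apparent size in the wrist camera put a shaker's base about 15 mm farther away than expected. Contact with the funnel, the trivet and the carton floor all fitted the nominal size, so I relied on contact.
- The scene and side cameras differed by up to about 7 mm on where the trivet and carton are, so I used the average.

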